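Find the binding lever on the seed station and tag it out of service

ROBOT

A 6-joint arm with a two-finger parallel gripper is mounted at the origin on the work surface. World frame = base frame: x ahead of the robot, y to its left, z up, the work surface at z = 0. Lengths are in m, angles in degrees, forces in N, time in s.
With the tool pointing down it reaches from about 0.25 to 0.725 m from the base axis. Payload 9.7 kg.
Tool frame: the origin (TCP) lies on the centre line of the jaws, within the pads' length; the fingertips stand 19 mm ahead of it and the grasp point (between the pads) is the TCP (bot.tcp_to_tips is the z of the fingertips in the tool frame, in m); z points along the fingers, y is the line along which they close (so a half turn about z gives the same grasp; the last joint's range is limited). The gripper opens to 85 mm and grips with 20 to 120 N. Pads are 22 mm wide; open, the fingers measure 114 mm over their backs; the gripper's body (76 mm by 85 mm) begins 54 mm behind the grasp point. The pads swing forward as they close: fully open they stand 13 mm farther back than shut.
Start: joints at [64.916, 4.979, 10.078, 95.1, 0, 90], TCP at [0.233, 0.498, 0.25] pointing down, gripper open.
Joint ranges: [-179.16, 179.16], [-48.56, 103.87], [-65.8, 70.77], [-126.05, 130.52], [-82.76, 87.17], [-180, 180]. Speed limits (degrees/s): [127.2, 127.2, 147.25, 180, 180, 180].

INTERFACE

Orientations are given as [roll, pitch, yaw] about the fixed x, y, z axes, in that order (R = Rz(yaw) Ry(pitch) Rx(roll)).
In Python, from workcell import bot gives the robot as it stands. The module is installed in compiled form; this text tells all that it offers.
- The arm moves only by the tool play_rows, never from a script. Its argument "increments" is a list of rows, each an object with "slide": the shift along the tool's x, y, z in mm, a list of three; "angular": the turn, a rotation vector about the tool's x, y, z in degrees, a list of three; "claw": the opening, from -1 (shut) to 1 (fully open). In form: [{"slide": [x, y, z], "angular": [rx, ry, rz], "claw": claw}, ...]. A call has 1 to 8 rows; each row shifts and turns the commanded pose from where the row before left it, along the tool's axes as they then stand; what a row does not reach is not made up. A row lasts 1/10 s, in which the tool goes at most 50 mm and 8.59 degrees, less where a joint would pass 70% of its speed; a pose out of reach is approached as far as the arm can. A call is refused whole if a number of a shift passes 50 or a number of a turn 8.59, either way. A call with a gripper value outside its range is refused whole. The fingers move at their own pace and stop on an object; "squeeze" is the grip in N (left out, the last holds). Time passes only in rows, so rows that do not move let the fingers close. It gives the time, the measured TCP pose, the force, the opening and the grip force at its end, in the units of the state.
- bot.get_obs(): the state, without advancing time (a new reading comes with each control period).
- bot.camera(name): name is "scene" or "top"; returns the picture (384x512x3 uint8, red, green, blue); there is no depth.
- bot.camera_info(name): a dict with "fovy" (degrees; the focal length in pixels is half the picture's height over the tangent of half this angle, whatever the lens; pixels are square), "cx", "cy" (the principal point, pixels), "R" (3x3) and "t" (3): a world point X has camera coordinates R X + t. Camera axes: x right, y down, z forward; pixel columns grow to the right and rows downward; lengths in m; the calibration is good to about 2 mm. A picture is of the moment at which its call begins. camera_info takes no time and is no camera call.
- bot.job_done(): hands the job in; it is judged then, once.
The state is a dict: "time": time; "q": joint angles; "qd": joint speeds; "joint_efforts": joint torques, N m; "ee_pos": TCP position; "tcp_rot": TCP orientation; "wrist_force": force on the tool from outside, world axes, zero at the start; "torque": the same for the moment, N m; "opening": finger opening in m; "grasp_force": force on a finger pad.
Only numpy, scipy, OpenCV 4.12 (cv2) and the standard library are available. Lean on these libraries where they do the work, as an engineer would, in place of code of your own. Each camera call takes 0.05 s, during which the arm holds its last target. There are 200 camera calls.

TASK

One of the three gate levers on the empty seed station binds. Feel for it by pushing the levers through their swing at the knobs (push, do not squeeze a knob, and never press on a lever with more than 20 N). Leave the two that run freely fully open, swing the binding one back fully shut, and drop the red ring over the peg in front of that lever, down onto the apron; leave everything else on the bench where it is.

Things in the scene. Friction and masses are not known exactly. Their poses are not given: they have to be found in the camera images.
- swing_a (a joint): Swing of lever_a, nearest the robot's right (-y). Angle in rad about its vertical pivot: 0 = shut (points to the station's left, +y at zero yaw), 1.57 = fully open (points out of the station's front, towards the robot); grows anticlockwise seen from above; hard stop at each end; starts between 0 and 0.25 and stays where left. A free lever takes about 3 N of push at the knob, the same all the way to its stop.
- lever_a: Lever a: a green bar 12 mm wide and 10 mm thick (top 112 mm above the table) from a 26 mm hub on the pivot out to an upright black knob. Origin on the pivot axis at table level; its y axis points from pivot to knob.
- knob_a (a point): Centre, half-way up, of the knob at the end of lever_a, 85 mm from the pivot axis: upright black cylinder, 20 mm in diameter and 46 mm tall (112 to 158 mm above the table).
- pivot_a (a point): Point on the vertical pivot axis of lever_a, at the height of the knob's centre (135 mm above the table); axes of the station (x towards its back, y to its left). Exactly one lever is jammed inside, unseen and not known beforehand: it starts as easily as the others, then somewhere between 0.4 and 0.75 rad its resistance begins to climb like a stiff spring (0.5 to 1 N more per mm at the knob); it may spring back when let go.
- peg_a (a point): Foot of the brass peg belonging to lever_a, 160 mm in front of its pivot, on the station's low front apron (apron top 50 mm above the table). The peg is upright, 14 mm in diameter and 40 mm tall.
- swing_b (a joint): Swing of lever_b, middle. Angle in rad about its vertical pivot: 0 = shut (points to the station's left, +y at zero yaw), 1.57 = fully open (points out of the station's front, towards the robot); grows anticlockwise seen from above; hard stop at each end; starts between 0 and 0.25 and stays where left. A free lever takes about 3 N of push at the knob, the same all the way to its stop.
- lever_b: Lever b: a green bar 12 mm wide and 10 mm thick (top 112 mm above the table) from a 26 mm hub on the pivot out to an upright black knob. Origin on the pivot axis at table level; its y axis points from pivot to knob.
- knob_b (a point): Centre, half-way up, of the knob at the end of lever_b, 85 mm from the pivot axis: upright black cylinder, 20 mm in diameter and 46 mm tall (112 to 158 mm above the table).
- pivot_b (a point): Point on the vertical pivot axis of lever_b, at the height of the knob's centre (135 mm above the table); axes of the station (x towards its back, y to its left). Exactly one lever is jammed inside, unseen and not known beforehand: it starts as easily as the others, then somewhere between 0.4 and 0.75 rad its resistance begins to climb like a stiff spring (0.5 to 1 N more per mm at the knob); it may spring back when let go.
- peg_b (a point): Foot of the brass peg belonging to lever_b, 160 mm in front of its pivot, on the station's low front apron (apron top 50 mm above the table). The peg is upright, 14 mm in diameter and 40 mm tall.
- swing_c (a joint): Swing of lever_c, nearest the robot's left (+y). Angle in rad about its vertical pivot: 0 = shut (points to the station's left, +y at zero yaw), 1.57 = fully open (points out of the station's front, towards the robot); grows anticlockwise seen from above; hard stop at each end; starts between 0 and 0.25 and stays where left. A free lever takes about 3 N of push at the knob, the same all the way to its stop.
- lever_c: Lever c: a green bar 12 mm wide and 10 mm thick (top 112 mm above the table) from a 26 mm hub on the pivot out to an upright black knob. Origin on the pivot axis at table level; its y axis points from pivot to knob.
- knob_c (a point): Centre, half-way up, of the knob at the end of lever_c, 85 mm from the pivot axis: upright black cylinder, 20 mm in diameter and 46 mm tall (112 to 158 mm above the table).
- pivot_c (a point): Point on the vertical pivot axis of lever_c, at the height of the knob's centre (135 mm above the table); axes of the station (x towards its back, y to its left). Exactly one lever is jammed inside, unseen and not known beforehand: it starts as easily as the others, then somewhere between 0.4 and 0.75 rad its resistance begins to climb like a stiff spring (0.5 to 1 N more per mm at the knob); it may spring back when let go.
- peg_c (a point): Foot of the brass peg belonging to lever_c, 160 mm in front of its pivot, on the station's low front apron (apron top 50 mm above the table). The peg is upright, 14 mm in diameter and 40 mm tall.
- station: The seed station, fixed to the bench: steel block 235 mm deep (x) by 400 mm wide (y), deck 90 mm high, with three empty clear jars (tops 166 mm above the table) along its back edge and a 50 mm high apron in front. Origin at table level on the line of the pivots (they lie at y = -145, -20 and 105 mm of it). Front faces -x at zero yaw.
- red_ring_mid (a point): Centre of the loose red plastic out-of-service ring, half-way up: 52 mm outside, 25 mm hole, 24 mm tall, lying flat on the bench, 40 g. Axis is z.
- blue_ring: Bystander: blue ring of the same size as the red one; origin under its centre.
- cup: Bystander: steel mug, 70 mm across, 75 mm tall; origin under its centre.
- jar: Bystander: amber glass jar, 70 mm across, 110 mm tall; origin under its centre.
- scraper: Bystander: dough scraper, steel blade and wooden grip, 120 x 110 mm, 16 mm high; origin under the blade's centre.
- basket: Bystander: round proofing basket, 140 mm across, 65 mm tall; origin under its centre.
- folding_rule: Bystander: closed yellow folding rule, 230 x 28 x 14 mm; origin under its centre.
Things that resemble listed ones, but are neither listed nor needed, are in the scene too. Of the things that look like the part that bears red_ring_mid, take the one that is nearest to the robot's base at the start.

How it is judged (in metres and radians):
At the end, for the whole second after the job is handed in: Two levers stand fully open (above 1.40 rad) and the third, the one that binds, is shut (below 0.10 rad); the red ring lies flat around the peg of that shut lever, down on the apron (within 10 mm of the peg's axis, its centre less than 18 mm above the apron) (((value of joint each of swing_b, swing_c above 1.4 rad and value of joint swing_a below 0.1 rad and horizontal distance between red_ring_mid and peg_a below 0.01 m and z of red_ring_mid in the frame of peg_a below 0.018 m) or (value of joint each of swing_a, swing_c above 1.4 rad and value of joint swing_b below 0.1 rad and horizontal distance between red_ring_mid and peg_b below 0.01 m and z of red_ring_mid in the frame of peg_b below 0.018 m) or (value of joint each of swing_a, swing_b above 1.4 rad and value of joint swing_c below 0.1 rad and horizontal distance between red_ring_mid and peg_c below 0.01 m and z of red_ring_mid in the frame of peg_c below 0.018 m)) and angle between red_ring_mid's own z axis and vertical below 0.15 rad); the robot touches nothing.
It fails at once if more than 20 N between the robot and a lever (forcing or squeezing it) (contact force between any of the fingers, the arm and lever_a above 20 N or contact force between any of the fingers, the arm and lever_b above 20 N or contact force between any of the fingers, the arm and lever_c above 20 N).
It fails at once if a bystander is moved by more than 30 mm (distance of any of blue_ring, cup, jar, scraper, basket, folding_rule from where it was at the start of the episode above 0.03 m).
It also fails if it takes over 72 s, if anything falls off the work surface, if the arm or the gripper's body presses on something with over 40 N, if the wrist force passes 120 N, or if a joint passes its speed limit or range.

## Working session

There is one attempt and no reset: what is moved stays moved. The work goes in short steps, Python scripts to look and compute and a tool call to move; the robot and the scene stay as the last step left them, time stands still between calls to the robot, and variables do not carry over. Pictures are saved under pics/ and viewed, at most 10 in all, crops included, and the job is handed in when it is done.

Besides the shell and the picture viewer there is one more tool, called after ">>>" as name(argument=value, ...), one argument or row to a line, values as JSON. play_rows: Moves the arm, as the interface text tells. Its arguments: {"type":"object","properties":{"increments":{"type":"array"},"squeeze":{"type":"number"}},"required":["increments"]}

```bash
mkdir -p pics; ls
python3 - <<'E'
from workcell import bot
import cv2,numpy as np
for n in("scene","top"):
    im=bot.camera(n); cv2.imwrite(f"pics/{n}0.png",im[:,:,::-1]); i=bot.camera_info(n)
    np.save(f"pics/{n}0.npy",im)
    print(n,i["fovy"],i["cx"],i["cy"],np.round(i["R"],3).tolist(),np.round(i["t"],3).tolist(), "C",(-np.array(i["R"]).T@np.array(i["t"])).round(3))
print(bot.get_obs(),bot.tcp_to_tips)
E
```

```text
pics
scene 53.32956078644505 251.87986348920916 192.96591476920267 [[0.997, -0.073, 0.004], [-0.042, -0.613, -0.789], [0.06, 0.786, -0.615]] [-0.565, 0.072, 1.591] C [ 0.471 -1.248  1.037]
top 52.586016834944225 260.23595835599076 187.62297667296758 [[0.019, -1.0, 0.005], [-0.995, -0.019, -0.098], [0.098, -0.003, -0.995]] [-0.058, 0.551, 1.707] C [ 0.383 -0.042  1.752]
{'time': 0.1, 'q': array([6.49170119e+01, 5.00778055e+00, 1.00378352e+01, 9.50999670e+01,
       3.41466369e-04, 8.99998802e+01]), 'qd': array([ 0.07550241, -0.04071199,  0.05734137, -0.01523369, -0.00687705,
       -0.01826185]), 'joint_efforts': array([-5.11005455e-04, -5.21560514e+01,  4.65653622e+01,  1.60796440e-02,
        3.65174216e-06, -8.05926504e-06]), 'ee_pos': array([0.2330786 , 0.49795809, 0.24964519]), 'tcp_rot': array([-1.79930088e+02, -3.41612235e-04,  1.54917131e+02]), 'wrist_force': array([-0.86695099,  0.27549318,  0.78991507]), 'torque': array([ 0.03041368,  0.01101078, -0.00234067]), 'grasp_force': 0.0, 'opening': 0.08536925973538681} 0.019
```

View pics/scene0.png

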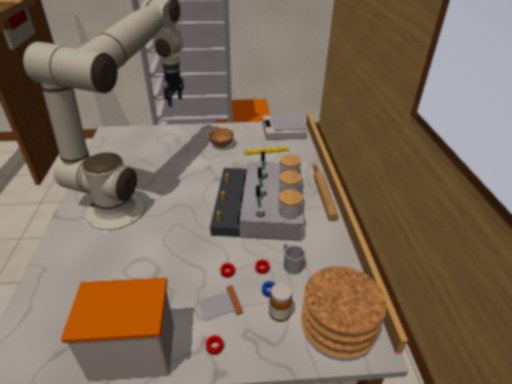

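View pics/top0.png

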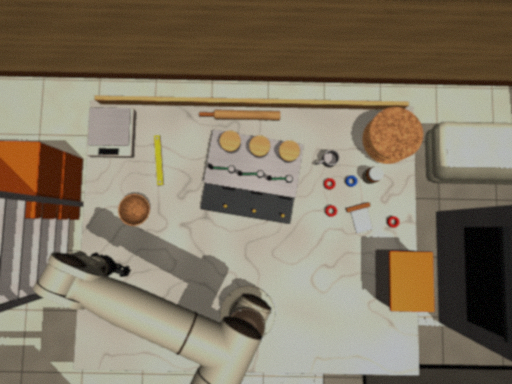

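The top view shows three red rings at about (329,184), (330,211) and (392,222), yellow pegs near (226,206), (254,211) and (285,216), and levers along row ~165–180. The scene view shows the same from the right side of the bench.

```bash
cat > h.py <<'E'
import numpy as np,cv2
from workcell import bot
def px(n,X):
    i=bot.camera_info(n);c=np.array(i["R"])@np.array(X)+np.array(i["t"]);f=192/np.tan(np.radians(i["fovy"]/2))
    return np.array([f*c[0]/c[2]+i["cx"],f*c[1]/c[2]+i["cy"]])
def ray(n,u,v,z):
    i=bot.camera_info(n);R=np.array(i["R"]);f=192/np.tan(np.radians(i["fovy"]/2))
    d=R.T@np.array([(u-i["cx"])/f,(v-i["cy"])/f,1]);C=-R.T@np.array(i["t"])
    return C+d*(z-C[2])/d[2]
def blobs(im,lo,hi,roi,minA=3):
    h=cv2.cvtColor(im,cv2.COLOR_RGB2HSV);m=cv2.inRange(h,np.array(lo),np.array(hi))
    k=np.zeros_like(m);x0,y0,x1,y1=roi;k[y0:y1,x0:x1]=m[y0:y1,x0:x1]
    n,_,s,c=cv2.connectedComponentsWithStats(k)
    return [(c[j].round(1),int(s[j,4])) for j in range(1,n) if s[j,4]>=minA]
E
python3 - <<'E'
from h import *
T=np.load("pics/top0.npy");S=np.load("pics/scene0.npy")
for n,im,roi in(("top",T,(200,120,410,240)),("scene",S,(190,130,320,360))):
  for nm,lo,hi,z in(("red",(0,150,80),(6,255,255),.012),("red2",(174,150,80),(180,255,255),.012),("brass",(15,120,100),(30,255,255),.07),("green",(60,80,20),(95,255,200),.107),("black",(0,0,0),(180,255,32),.135)):
    for c,a in blobs(im,lo,hi,roi): print(n,nm,c,a,ray(n,*c,z).round(4))
def up(im,x0,y0,x1,y1): return cv2.resize(im[y0:y1,x0:x1,::-1],None,fx=6,fy=6,interpolation=cv2.INTER_CUBIC)
a=up(T,195,125,325,225);cv2.imwrite("pics/c1.png",a)
b=up(S,205,145,310,245);cv2.imwrite("pics/c2.png",b)
E
```

```text
top red [329.1 183.5] 65 [ 0.5782 -0.3582  0.012 ]
top red [330.7 210.5] 64 [ 0.4567 -0.3655  0.012 ]
top red [392.9 221.5] 69 [ 0.4128 -0.6438  0.012 ]
top brass [389. 121.] 5 [ 0.8555 -0.613   0.07  ]
top brass [406.2 125.2] 5 [ 0.838 -0.689  0.07 ]
top brass [388.7 129.7] 3 [ 0.8161 -0.6111  0.07  ]
top brass [395.8 132. ] 6 [ 0.8064 -0.6424  0.07  ]
top brass [229.5 140.7] 306 [0.7528 0.0912 0.07  ]
top brass [363.7 132.7] 3 [ 0.8004 -0.5003  0.07  ]
top brass [368.7 134.3] 3 [ 0.7937 -0.5224  0.07  ]
top brass [405.6 135.7] 14 [ 0.7906 -0.6855  0.07  ]
top brass [259.1 145.5] 299 [ 0.7339 -0.0394  0.07  ]
top brass [363. 140.] 5 [ 0.7675 -0.497   0.07  ]
top brass [377.6 139.9] 7 [ 0.7693 -0.5614  0.07  ]
top brass [288.7 150.4] 297 [ 0.7146 -0.1698  0.07  ]
top brass [372.9 145.7] 21 [ 0.7429 -0.5404  0.07  ]
top brass [385.3 142.3] 3 [ 0.7592 -0.5953  0.07  ]
top brass [365.5 147.2] 13 [ 0.7355 -0.5078  0.07  ]
top brass [380.4 147.4] 14 [ 0.7359 -0.5734  0.07  ]
top brass [384.8 146.4] 5 [ 0.7408 -0.5929  0.07  ]
top brass [393.1 148.5] 10 [ 0.7321 -0.6293  0.07  ]
top brass 
[... 1378 characters left out ...]
7  ]
scene brass [290.1 177.5] 233 [0.7392 0.0867 0.07  ]
scene brass [226.1 174.3] 9 [0.4625 0.1298 0.07  ]
scene brass [317.5 178.4] 60 [0.8567 0.072  0.07  ]
scene brass [222.4 192.5] 11 [0.4446 0.0006 0.07  ]
scene brass [290.2 197.3] 282 [ 0.7187 -0.0501  0.07  ]
scene brass [218.  212.2] 10 [ 0.4261 -0.1225  0.07  ]
scene brass [311.1 317.2] 172 [ 0.6943 -0.6084  0.07  ]
scene brass [280.6 304.8] 16 [ 0.6115 -0.5598  0.07  ]
scene brass [310.4 335.5] 149 [ 0.6809 -0.6662  0.07  ]
scene green [260. 180.] 3 [0.6019 0.0265 0.107 ]
scene green [258.6 201. ] 9 [ 0.5841 -0.1102  0.107 ]
scene black [259.5 172.5] 16 [0.6006 0.0407 0.135 ]
scene black [257.8 191.3] 19 [ 0.5828 -0.0852  0.135 ]
```

View pics/c1.png

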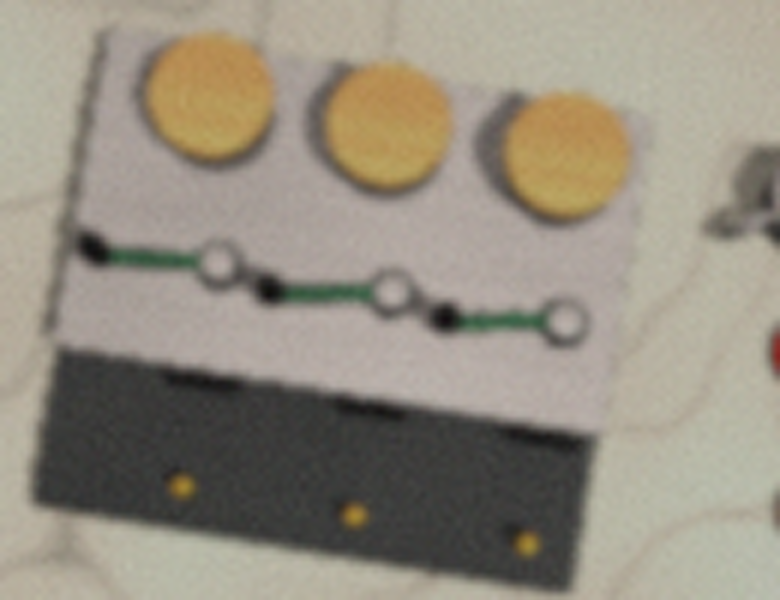

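View pics/c2.png

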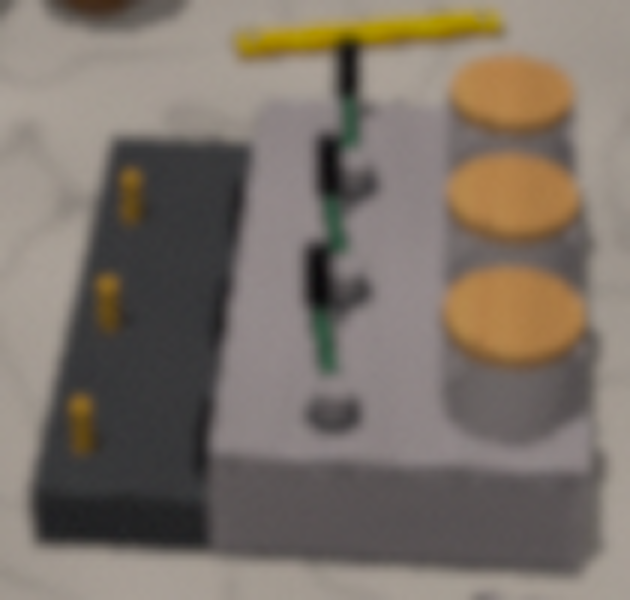

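The crops show hubs at crop px (218,263), (392,292), (563,321), knobs as black uprights to their left, and brass pegs at (181,486), (355,515), (528,544). Now I'll fit the station pose.

Run:
```python
from h import *
def cp(u,v): return 195+(u+.5)/6-.5,125+(v+.5)/6-.5
def cs(u,v): return 205+(u+.5)/6-.5,145+(v+.5)/6-.5
P=[];Q=[]
for u,v,lx,ly in((218,263,0,105),(392,292,0,-20),(563,321,0,-145)):
    P.append(ray("top",*cp(u,v),.115)[:2]);Q.append((lx/1e3,ly/1e3))
for u,v,ly in((181,486,105),(355,515,-20),(528,544,-145)):
    P.append(ray("top",*cp(u,v),.085)[:2]);Q.append((-.16,ly/1e3))
P=np.array(P);Q=np.array(Q)
A=P-P.mean(0);B=Q-Q.mean(0)
yaw=np.arctan2((B[:,0]*A[:,1]-B[:,1]*A[:,0]).sum(),(A*B).sum())
R=np.array([[np.cos(yaw),-np.sin(yaw)],[np.sin(yaw),np.cos(yaw)]]);t=P.mean(0)-R@Q.mean(0)
print("yaw",np.degrees(yaw),"t",t,"res mm",((P-(Q@R.T+t))*1e3).round(1).tolist())
# scene check: peg tops and hub(tops)
for u,v in((131,172),(108,280),(81,402)): print("scene pegtop",ray("scene",*cs(u,v),.090).round(4))
print("fit pegs C,B,A",(Q[3:]@R.T+t).round(4).tolist(),"pivots",(Q[:3]@R.T+t).round(4).tolist())
# knobs scene: top and bottom
for u,v,w in((347,47,347,95),(330,142,328,195),(318,250,316,308)):
    print("knob scene top/bot",ray("scene",*cs(u,v),.158).round(4),ray("scene",*cs(u,w),.112).round(4))
for u,v in((93,248),(268,290),(443,319)): print("knob top mid",ray("top",*cp(u,v),.14).round(4))
np.savez("st.npz",R=R,t=t,yaw=yaw)
```

```text
yaw -8.394635146699136 t [ 0.60836153 -0.0248839 ] res mm [[-0.5, -0.5], [-0.6, -0.5], [-0.7, 1.7], [0.7, 0.6], [0.6, -0.5], [0.5, -0.8]]
scene pegtop [0.4642 0.1091 0.09  ]
scene pegtop [ 0.446 -0.017  0.09 ]
scene pegtop [ 0.4274 -0.1422  0.09  ]
fit pegs C,B,A [[0.4654, 0.1023], [0.4472, -0.0213], [0.4289, -0.145]] pivots [[0.6237, 0.079], [0.6054, -0.0447], [0.5872, -0.1683]]Traceback (most recent call last):
  File "<stdin>", line 18, in <module>
ValueError: too many values to unpack (expected 3)
```

Run:
```python
from h import *
s=np.load("st.npz");R,t=s["R"],s["t"]
def cp(u,v): return 195+(u+.5)/6-.5,125+(v+.5)/6-.5
def cs(u,v): return 205+(u+.5)/6-.5,145+(v+.5)/6-.5
piv={"c":.105,"b":-.02,"a":-.145}
for k,(u,v,w),(a,b) in zip("cba",((347,47,95),(330,142,195),(318,250,308)),((93,248),(268,290),(443,319))):
    c=(ray("scene",*cs(u,v),.158)+ray("scene",*cs(u,w),.112))/2; d=ray("top",*cp(a,b),.137)
    for p in(c,d):
        l=R.T@(p[:2]-t)-[0,piv[k]]; print(k,p.round(4),"r",np.hypot(*l).round(4),"ang",np.arctan2(-l[0],l[1]).round(3))
```

```text
Traceback (most recent call last):
FileNotFoundError: [Errno 2] No such file or directory: 'st.npz'
```

Run:
```python
from h import *
y=np.radians(-8.395);R=np.array([[np.cos(y),-np.sin(y)],[np.sin(y),np.cos(y)]]);t=np.array([.6083,-.0249])
np.savez("st.npz",R=R,t=t)
def cp(u,v): return 195+(u+.5)/6-.5,125+(v+.5)/6-.5
def cs(u,v): return 205+(u+.5)/6-.5,145+(v+.5)/6-.5
piv={"c":.105,"b":-.02,"a":-.145}
for k,(u,v,w),(a,b) in zip("cba",((347,47,95),(330,142,195),(318,250,308)),((93,248),(268,290),(443,319))):
    c=(ray("scene",*cs(u,v),.158)+ray("scene",*cs(u,w),.112))/2; d=ray("top",*cp(a,b),.137)
    for p in(c,d):
        l=R.T@(p[:2]-t)-[0,piv[k]]; print(k,p.round(4),"r",np.hypot(*l).round(4),"ang",np.arctan2(-l[0],l[1]).round(3))
```

```text
c [0.6243 0.162  0.135 ] r 0.083 ang 0.139
c [0.6288 0.1645 0.137 ] r 0.0857 ang 0.086
b [0.6008 0.0392 0.135 ] r 0.084 ang 0.201
b [0.6016 0.0415 0.137 ] r 0.0862 ang 0.191
a [ 0.5821 -0.084   0.135 ] r 0.0845 ang 0.206
a [ 0.5835 -0.0811  0.137 ] r 0.0873 ang 0.188
```

```bash
cat >> h.py <<'E'
s_=np.load("st.npz");SR,St=s_["R"],s_["t"];PIV={"c":.105,"b":-.02,"a":-.145}
def l2w(x,y): return SR@np.array([x,y])+St
def pose(k,th,d):   # TCP xy and yaw when pushing at swing th, d behind the knob (neg = in front)
    er=np.array([-np.sin(th),np.cos(th)]);tg=np.array([-np.cos(th),-np.sin(th)])
    return l2w(*(np.array([0,PIV[k]])+.085*er-d*tg)),171.6+np.degrees(th)
def state():
    o=bot.get_obs();return o["ee_pos"],o["tcp_rot"][2],o
def plan(xy,z,yaw,n):
    p,y,o=state();dy=(yaw-y+180)%360-180;tgt=np.array([*xy,z])
    print("at",p.round(4),"yaw",round(y,2),"q",o["q"].round(1),"F",o["wrist_force"].round(1),"t",round(o["time"],2),"to",tgt.round(4),"dyaw",round(dy,2))
    for i in range(n):
        a=np.radians(y+dy*i/n);w=(tgt-p)/n*1e3
        print([round(float(v),1) for v in(w[0]*np.cos(a)+w[1]*np.sin(a),w[0]*np.sin(a)-w[1]*np.cos(a),-w[2])],round(-dy/n,2))
def theta(k,d):     # lever angle implied by TCP at distance d behind the knob
    v=SR.T@(state()[0][:2]-St)-[0,PIV[k]];return np.arctan2(-v[0],v[1])+np.arctan2(d,.085)
E
python3 - <<'E'
from h import *
xy,yaw=pose("c",.1,.040); plan(xy,.25,yaw,8);
E
```

```text
at [0.2331 0.498  0.2496] yaw 154.92 q [64.9  5.  10.  95.1  0.  90. ] F [-0.9  0.3  0.8] t 0.1 to [0.6675 0.162  0.25  ] dyaw 22.41
[-67.0, -15.0, -0.0] -2.8
[-66.2, -18.3, -0.0] -2.8
[-65.2, -21.5, -0.0] -2.8
[-64.1, -24.6, -0.0] -2.8
[-62.8, -27.7, -0.0] -2.8
[-61.4, -30.8, -0.0] -2.8
[-59.8, -33.7, -0.0] -2.8
[-58.1, -36.6, -0.0] -2.8
```

>>> play_rows(
  increments=[
    {"slide": [0, 0, 0], "angular": [0, 0, -2], "claw": -1},
  ],
)

```text
time: 0.2
ee_pos: [0.2331, 0.498, 0.2498]
tcp_rot: [-179.9, -0.0, 156.9]
wrist_force: [0.3, -0.1, 0.6]
opening: 0.0731
grasp_force: 0.0
```

Run:
```python
from h import *
xy,yaw=pose("c",.1,.040); plan(xy,.25,yaw,10);
```

```text
at [0.2331 0.498  0.2498] yaw 156.93 q [64.9  5.  10.  95.1  0.  88. ] F [ 0.3 -0.1  0.6] t 0.2 to [0.6675 0.162  0.25  ] dyaw 20.4
[-53.1, -13.9, -0.0] -2.04
[-52.6, -15.8, -0.0] -2.04
[-52.0, -17.6, -0.0] -2.04
[-51.4, -19.5, -0.0] -2.04
[-50.6, -21.3, -0.0] -2.04
[-49.8, -23.1, -0.0] -2.04
[-49.0, -24.8, -0.0] -2.04
[-48.1, -26.6, -0.0] -2.04
[-47.1, -28.3, -0.0] -2.04
[-46.1, -29.9, -0.0] -2.04
```

>>> play_rows(
  increments=[
    {"slide": [-44, -12, 0], "angular": [0, 0, -2], "claw": -1},
    {"slide": [-44, -13, 0], "angular": [0, 0, -2], "claw": -1},
    {"slide": [-43, -14, 0], "angular": [0, 0, -2], "claw": -1},
    {"slide": [-43, -16, 0], "angular": [0, 0, -2], "claw": -1},
    {"slide": [-42, -18, 0], "angular": [0, 0, -2], "claw": -1},
    {"slide": [-42, -19, 0], "angular": [0, 0, -2], "claw": -1},
    {"slide": [-41, -20, 0], "angular": [0, 0, -2], "claw": -1},
    {"slide": [-41, -22, 0], "angular": [0, 0, -2], "claw": -1},
  ],
)

```text
time: 1.0
ee_pos: [0.5248, 0.2732, 0.25]
tcp_rot: [-180.0, -0.0, 173.0]
wrist_force: [1.1, 2.2, 1.5]
opening: -0.0002
grasp_force: 0.0
```

Run:
```python
from h import *
xy,yaw=pose("c",.1,.040); plan(xy,.25,yaw,4);
```

```text
at [0.5248 0.2732 0.25  ] yaw 173.0 q [27.5 10.9 16.6 95.8  0.  34.5] F [1.1 2.2 1.5] t 1.0 to [0.6675 0.162  0.25  ] dyaw 4.33
[-38.8, -23.2, -0.0] -1.08
[-38.3, -24.0, -0.0] -1.08
[-37.9, -24.7, -0.0] -1.08
[-37.4, -25.4, -0.0] -1.08
```

>>> play_rows(
  increments=[
    {"slide": [-39, -23, 0], "angular": [0, 0, -1.1], "claw": -1},
    {"slide": [-38, -24, 0], "angular": [0, 0, -1.1], "claw": -1},
    {"slide": [-38, -25, 0], "angular": [0, 0, -1.1], "claw": -1},
    {"slide": [-37, -25, 0], "angular": [0, 0, -1.1], "claw": -1},
    {"slide": [0, 0, 25], "angular": [0, 0, 0], "claw": -1},
    {"slide": [0, 0, 30], "angular": [0, 0, 0], "claw": -1},
    {"slide": [0, 0, 30], "angular": [0, 0, 0], "claw": -1},
    {"slide": [0, 0, 15], "angular": [0, 0, 0], "claw": -1},
  ],
)

```text
time: 1.8
ee_pos: [0.6648, 0.1632, 0.1463]
tcp_rot: [-179.9, -0.3, 177.3]
wrist_force: [-0.2, 0.9, -0.5]
opening: -0.0004
grasp_force: 0.0
```

Run:
```python
from h import *
xy,yaw=pose("c",.1,.023); plan(xy,.15,yaw,4); 
for n in("top","scene"):
    im=bot.camera(n); u,v=px(n,[.65,.162,.14]).astype(int)
    cv2.imwrite(f"pics/{n}1.png",cv2.resize(im[v-45:v+45,u-60:u+60,::-1],None,fx=5,fy=5,interpolation=cv2.INTER_CUBIC))
a=[cv2.imread(f"pics/{n}1.png") for n in("top","scene")];cv2.imwrite("pics/both1.png",cv2.resize(np.vstack(a),None,fx=.66,fy=.66))
```

```text
at [0.6648 0.1632 0.1463] yaw 177.3 q [13.8 23.4 20.6 87.5  0.  16.5] F [-0.2  0.9 -0.5] t 1.8 to [0.6506 0.1628 0.15  ] dyaw 0.03
[3.6, -0.3, -0.9] -0.01
[3.6, -0.3, -0.9] -0.01
[3.6, -0.3, -0.9] -0.01
[3.6, -0.3, -0.9] -0.01
```

View pics/both1.png

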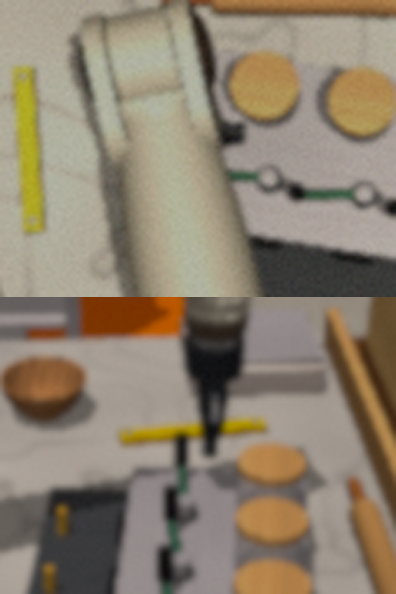

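The fingers stand behind knob c (scene crop: fingertips right of the knob), clear of the jars. Now I'll close in slowly.

>>> play_rows(
  increments=[
    {"slide": [3, 0, 0], "angular": [0, 0, 0], "claw": -1},
    {"slide": [3, 0, 0], "angular": [0, 0, 0], "claw": -1},
    {"slide": [3, 0, 0], "angular": [0, 0, 0], "claw": -1},
    {"slide": [3, 0, 0], "angular": [0, 0, 0], "claw": -1},
    {"slide": [2, 0, 0], "angular": [0, 0, 0], "claw": -1},
    {"slide": [2, 0, 0], "angular": [0, 0, 0], "claw": -1},
    {"slide": [2, 0, 0], "angular": [0, 0, 0], "claw": -1},
    {"slide": [2, 0, 0], "angular": [0, 0, 0], "claw": -1},
  ],
)

```text
time: 2.7
ee_pos: [0.6461, 0.1648, 0.1505]
tcp_rot: [180.0, 0.1, 177.3]
wrist_force: [3.0, 1.5, 0.6]
opening: 0.0002
grasp_force: 1.4
```

Run:
```python
from h import *
print(theta("c",.021)); xy,yaw=pose("c",.5,.021); plan(xy,.146,yaw,5)
```

```text
0.13220727683202818
at [0.6461 0.1648 0.1505] yaw 177.32 q [14.3 20.4 17.2 86.7  0.  17. ] F [3.  1.5 0.6] t 2.7 to [0.6139 0.166  0.146 ] dyaw 22.93
[6.4, -0.1, 0.9] -4.59
[6.4, 0.5, 0.9] -4.59
[6.4, 1.0, 0.9] -4.59
[6.3, 1.5, 0.9] -4.59
[6.1, 2.0, 0.9] -4.59
```

>>> play_rows(
  increments=[
    {"slide": [5.9, 0.8, 0], "angular": [0, 0, -4], "claw": -1},
    {"slide": [5.9, 1, 0], "angular": [0, 0, -4], "claw": -1},
    {"slide": [5.9, 1.2, 0], "angular": [0, 0, -4], "claw": -1},
    {"slide": [5.9, 1.2, 0], "angular": [0, 0, -4], "claw": -1},
    {"slide": [5.9, 1.3, 0], "angular": [0, 0, -4], "claw": -1},
  ],
)

```text
time: 3.2
ee_pos: [0.6161, 0.1673, 0.1504]
tcp_rot: [-180.0, 0.0, -162.5]
wrist_force: [2.7, -1.1, 0.0]
opening: -0.0002
grasp_force: 1.3
```

Run:
```python
from h import *
print(theta("c",.021)); xy,yaw=pose("c",.65,.021); plan(xy,.15,yaw,2)
```

```text
0.47350740584140083
at [0.6161 0.1673 0.1504] yaw -162.52 q [15.2 16.3 12.1 85.7 -0.  -2.3] F [ 2.7 -1.1  0. ] t 3.2 to [0.601  0.1636 0.15  ] dyaw 11.36
[7.8, 0.5, 0.2] -5.68
[7.7, 1.2, 0.2] -5.68
```

Still about 3 N. I'll keep going in ~0.1 rad steps.

>>> play_rows(
  increments=[
    {"slide": [5.9, 0.9, 0], "angular": [0, 0, -4], "claw": -1},
    {"slide": [5.9, 1, 0], "angular": [0, 0, -4], "claw": -1},
  ],
)

```text
time: 3.4
ee_pos: [0.6043, 0.1654, 0.1504]
tcp_rot: [180.0, 0.1, -154.5]
wrist_force: [2.7, 0.4, -0.4]
opening: -0.0003
grasp_force: 1.4
```

Run:
```python
from h import *
print(theta("c",.021)); xy,yaw=pose("c",.75,.021); plan(xy,.15,yaw,2)
```

```text
0.6090636820315408
at [0.6043 0.1654 0.1504] yaw -154.51 q [ 15.3  14.6  10.   85.3   0.  -10.2] F [ 2.7  0.4 -0.4] t 3.4 to [0.5927 0.1609 0.15  ] dyaw 9.08
[6.2, 0.5, 0.2] -4.54
[6.1, 0.9, 0.2] -4.54
```

>>> play_rows(
  increments=[
    {"slide": [5.9, 0.9, 0], "angular": [0, 0, -4], "claw": -1},
    {"slide": [5.9, 1, 0], "angular": [0, 0, -4], "claw": -1},
  ],
)

```text
time: 3.6
ee_pos: [0.5928, 0.1619, 0.1504]
tcp_rot: [180.0, 0.1, -146.5]
wrist_force: [1.5, 2.7, -0.3]
opening: 0.0002
grasp_force: 1.5
```

>>> play_rows(
  increments=[
    {"slide": [5.9, 1.2, 0], "angular": [0, 0, -4], "claw": -1},
    {"slide": [2.9, 0.6, 0], "angular": [0, 0, -2], "claw": -1},
  ],
)

```text
time: 3.8
ee_pos: [0.5844, 0.1582, 0.1504]
tcp_rot: [180.0, 0.0, -140.5]
wrist_force: [1.5, 2.3, 0.1]
opening: -0.0003
grasp_force: 1.4
```

Run:
```python
from h import *
print(theta("c",.021)); xy,yaw=pose("c",1.1,.021); plan(xy,.15,yaw,4)
```

```text
0.8486699676235189
at [0.5844 0.1582 0.1504] yaw -140.52 q [ 15.1  11.7   6.6  84.8   0.  -24.4] F [1.5 2.3 0.1] t 3.8 to [0.5665 0.1453 0.15  ] dyaw 15.14
[5.5, 0.4, 0.1] -3.79
[5.5, 0.7, 0.1] -3.79
[5.4, 1.1, 0.1] -3.79
[5.3, 1.4, 0.1] -3.79
```

>>> play_rows(
  increments=[
    {"slide": [5.7, 0.6, 0], "angular": [0, 0, -4], "claw": -1},
    {"slide": [5.7, 0.9, 0], "angular": [0, 0, -4], "claw": -1},
    {"slide": [5.6, 1.2, 0], "angular": [0, 0, -4], "claw": -1},
    {"slide": [5.6, 1.4, 0], "angular": [0, 0, -4], "claw": -1},
  ],
)

```text
time: 4.2
ee_pos: [0.5656, 0.1451, 0.1503]
tcp_rot: [180.0, 0.1, -124.5]
wrist_force: [1.6, 2.7, -0.6]
opening: -0.0001
grasp_force: 1.4
```

Run:
```python
from h import *
print(theta("c",.021)); xy,yaw=pose("c",1.5,.021); plan(xy,.15,yaw,6)
```

```text
1.10880651836756
at [0.5656 0.1451 0.1503] yaw -124.5 q [ 14.4   8.7   3.2  84.4   0.  -41.1] F [ 1.6  2.7 -0.6] t 4.2 to [0.5452 0.1178 0.15  ] dyaw 22.04
[5.7, 0.2, 0.1] -3.67
[5.7, 0.6, 0.1] -3.67
[5.6, 1.0, 0.1] -3.67
[5.5, 1.3, 0.1] -3.67
[5.4, 1.7, 0.1] -3.67
[5.3, 2.0, 0.1] -3.67
```

>>> play_rows(
  increments=[
    {"slide": [5.7, 0.3, 0], "angular": [0, 0, -3.7], "claw": -1},
    {"slide": [5.7, 0.6, 0], "angular": [0, 0, -3.7], "claw": -1},
    {"slide": [5.6, 1, 0], "angular": [0, 0, -3.7], "claw": -1},
    {"slide": [5.5, 1.3, 0], "angular": [0, 0, -3.7], "claw": -1},
    {"slide": [5.3, 1.6, 0], "angular": [0, 0, -3.7], "claw": -1},
    {"slide": [2.5, 1, 0], "angular": [0, 0, -1.8], "claw": -1},
    {"slide": [2, 0.6, 0], "angular": [0, 0, -1], "claw": -1},
  ],
)

```text
time: 4.9
ee_pos: [0.5461, 0.1184, 0.1504]
tcp_rot: [-180.0, 0.0, -103.3]
wrist_force: [2.8, 2.5, -0.4]
opening: 0.0003
grasp_force: 1.3
```

Run:
```python
from h import *
print(theta("c",.021)); o=state()
xy,yaw=pose("b",.15,.040); p=o[0]
print("after retreat: "); plan(xy,.25,yaw,8)
```

```text
1.4896190732648937
after retreat: 
at [0.5461 0.1184 0.1504] yaw -103.32 q [ 12.2   5.3  -0.6  84.    0.  -64.5] F [ 2.8  2.5 -0.4] t 4.9 to [0.6451 0.0405 0.25  ] dyaw -76.49
[6.6, -14.3, -12.4] 9.56
[4.2, -15.2, -12.4] 9.56
[1.6, -15.7, -12.4] 9.56
[-1.0, -15.7, -12.4] 9.56
[-3.6, -15.3, -12.4] 9.56
[-6.1, -14.5, -12.4] 9.56
[-8.5, -13.3, -12.4] 9.56
[-10.5, -11.7, -12.4] 9.56
```

>>> play_rows(
  increments=[
    {"slide": [-10, 0, 0], "angular": [0, 0, 0], "claw": -1},
    {"slide": [0, 0, -30], "angular": [0, 0, 4], "claw": -1},
    {"slide": [0, 0, -35], "angular": [0, 0, 8.5], "claw": -1},
    {"slide": [0, 0, 0], "angular": [0, 0, 8.5], "claw": -1},
    {"slide": [0, 0, 0], "angular": [0, 0, 8.5], "claw": -1},
    {"slide": [0, -20, 0], "angular": [0, 0, 8.5], "claw": -1},
    {"slide": [0, -20, 0], "angular": [0, 0, 8.5], "claw": -1},
    {"slide": [0, -20, 0], "angular": [0, 0, 8.5], "claw": -1},
  ],
)

```text
time: 5.7
ee_pos: [0.586, 0.0818, 0.215]
tcp_rot: [180.0, -0.0, -158.7]
wrist_force: [0.8, 0.4, 0.1]
opening: -0.0003
grasp_force: 0.0
```

Run:
```python
from h import *
xy,yaw=pose("b",.15,.034); plan(xy,.215,yaw,4)
```

```text
at [0.586  0.0818 0.215 ] yaw -158.74 q [  7.9  10.2  12.   91.8  -0.  -13.3] F [0.8 0.4 0.1] t 5.7 to [0.6391 0.0404 0.215 ] dyaw -21.06
[-8.6, -14.4, 0.0] 5.27
[-9.9, -13.6, 0.0] 5.27
[-11.1, -12.6, 0.0] 5.27
[-12.2, -11.5, 0.0] 5.27
```

>>> play_rows(
  increments=[
    {"slide": [-8.6, -14.4, 0], "angular": [0, 0, 5.3], "claw": -1},
    {"slide": [-9.9, -13.6, 0], "angular": [0, 0, 5.3], "claw": -1},
    {"slide": [-11.1, -12.6, 0], "angular": [0, 0, 5.3], "claw": -1},
    {"slide": [-12.2, -11.5, 0], "angular": [0, 0, 5.2], "claw": -1},
    {"slide": [0, 0, 25], "angular": [0, 0, 0], "claw": -1},
    {"slide": [0, 0, 25], "angular": [0, 0, 0], "claw": -1},
    {"slide": [0, 0, 15], "angular": [0, 0, 0], "claw": -1},
    {"slide": [0, 0, 0], "angular": [0, 0, 0], "claw": -1},
  ],
)

```text
time: 6.5
ee_pos: [0.6376, 0.0408, 0.1477]
tcp_rot: [-180.0, -0.2, -179.5]
wrist_force: [-0.0, 0.0, -0.3]
opening: -0.0006
grasp_force: 0.0
```

>>> play_rows(
  increments=[
    {"slide": [3, 0, 0], "angular": [0, 0, 0], "claw": -1},
    {"slide": [3, 0, 0], "angular": [0, 0, 0], "claw": -1},
    {"slide": [3, 0, 0], "angular": [0, 0, 0], "claw": -1},
    {"slide": [3, 0, 0], "angular": [0, 0, 0], "claw": -1},
    {"slide": [3, 0, 0], "angular": [0, 0, 0], "claw": -1},
  ],
)

```text
time: 7.0
ee_pos: [0.6235, 0.0403, 0.1508]
tcp_rot: [180.0, 0.0, -179.5]
wrist_force: [-0.3, 0.5, -0.0]
opening: 0.0001
grasp_force: 0.0
```

Run:
```python
from h import *
print(theta("b",.021)); xy,yaw=pose("b",.48,.021); plan(xy,.15,yaw,5)
```

```text
0.17839506415673598
at [0.6235 0.0403 0.1508] yaw -179.49 q [ 3.7 14.4  9.8 85.3 -0.   3.2] F [-0.3  0.5 -0. ] t 7.0 to [0.5974 0.0425 0.15  ] dyaw 18.59
[5.2, 0.5, 0.2] -3.72
[5.2, 0.8, 0.2] -3.72
[5.1, 1.2, 0.2] -3.72
[5.0, 1.5, 0.2] -3.72
[4.9, 1.8, 0.2] -3.72
```

>>> play_rows(
  increments=[
    {"slide": [3.5, 0.5, 0], "angular": [0, 0, -3.7], "claw": -1},
    {"slide": [5.2, 0.8, 0], "angular": [0, 0, -3.7], "claw": -1},
    {"slide": [5.1, 1.2, 0], "angular": [0, 0, -3.7], "claw": -1},
    {"slide": [5, 1.5, 0], "angular": [0, 0, -3.7], "claw": -1},
  ],
)

```text
time: 7.4
ee_pos: [0.6047, 0.0424, 0.1507]
tcp_rot: [-180.0, 0.1, -164.5]
wrist_force: [2.6, 0.5, -0.8]
opening: 0.0003
grasp_force: 1.3
```

>>> play_rows(
  increments=[
    {"slide": [4.9, 1.6, 0], "angular": [0, 0, -3.7], "claw": -1},
  ],
)

```text
time: 7.5
ee_pos: [0.5996, 0.0424, 0.1508]
tcp_rot: [-180.0, 0.1, -160.8]
wrist_force: [3.4, -0.2, -1.1]
opening: 0.0002
grasp_force: 1.3
```

Run:
```python
from h import *
print(theta("b",.021)); xy,yaw=pose("b",.55,.021); plan(xy,.15,yaw,2)
```

```text
0.4546544640959673
at [0.5996 0.0424 0.1508] yaw -160.83 q [  4.1  11.    5.8  84.7  -0.  -15.1] F [ 3.4 -0.2 -1.1] t 7.5 to [0.5913 0.0417 0.15  ] dyaw 3.95
[4.0, 1.0, 0.4] -1.97
[4.0, 1.2, 0.4] -1.97
```

>>> play_rows(
  increments=[
    {"slide": [5, 1.2, 0], "angular": [0, 0, -3.4], "claw": -1},
  ],
)

```text
time: 7.6
ee_pos: [0.5945, 0.0419, 0.1508]
tcp_rot: [-180.0, 0.1, -157.4]
wrist_force: [3.6, -0.5, -0.1]
opening: -0.0001
grasp_force: 1.3
```

>>> play_rows(
  increments=[
    {"slide": [5, 1, 0], "angular": [0, 0, -3.4], "claw": -1},
  ],
)

```text
time: 7.7
ee_pos: [0.5895, 0.041, 0.1507]
tcp_rot: [-180.0, 0.1, -154.0]
wrist_force: [3.4, 0.2, 0.6]
opening: -0.0001
grasp_force: 1.4
```

>>> play_rows(
  increments=[
    {"slide": [5, 1, 0], "angular": [0, 0, -3.4], "claw": -1},
  ],
)

```text
time: 7.8
ee_pos: [0.5845, 0.0399, 0.1507]
tcp_rot: [-180.0, 0.1, -150.6]
wrist_force: [1.9, 0.8, -0.4]
opening: -0.0003
grasp_force: 1.4
```

Run:
```python
from h import *
print(theta("b",.021)); xy,yaw=pose("b",.75,.021); plan(xy,.15,yaw,2)
```

```text
0.631322980492249
at [0.5845 0.0399 0.1507] yaw -150.64 q [  3.9   8.9   3.4  84.4   0.  -25.5] F [ 1.9  0.8 -0.4] t 7.8 to [0.5744 0.0372 0.15  ] dyaw 5.21
[5.0, 1.3, 0.4] -2.6
[5.0, 1.5, 0.4] -2.6
```

>>> play_rows(
  increments=[
    {"slide": [5, 1.2, 0], "angular": [0, 0, -3], "claw": -1},
    {"slide": [5, 1.2, 0], "angular": [0, 0, -3], "claw": -1},
  ],
)

```text
time: 8.0
ee_pos: [0.5747, 0.0367, 0.1508]
tcp_rot: [-180.0, 0.1, -144.7]
wrist_force: [3.8, -0.2, 0.0]
opening: -0.0001
grasp_force: 1.3
```

>>> play_rows(
  increments=[
    {"slide": [5, 1.2, 0], "angular": [0, 0, -3.2], "claw": -1},
    {"slide": [5, 1.2, 0], "angular": [0, 0, -3.2], "claw": -1},
  ],
)

```text
time: 8.2
ee_pos: [0.5654, 0.0325, 0.1507]
tcp_rot: [-179.9, 0.1, -138.3]
wrist_force: [4.0, -0.0, -0.2]
opening: 0.0001
grasp_force: 1.3
```

Run:
```python
from h import *
print(theta("b",.021)); xy,yaw=pose("b",1.1,.021); plan(xy,.15,yaw,4)
```

```text
0.8670351717288629
at [0.5654 0.0325 0.1507] yaw -138.25 q [  3.3   6.3   0.4  84.1  -0.  -38.5] F [ 4.  -0.  -0.2] t 8.2 to [0.5482 0.0216 0.15  ] dyaw 12.88
[5.0, 0.8, 0.2] -3.22
[5.0, 1.1, 0.2] -3.22
[4.9, 1.4, 0.2] -3.22
[4.8, 1.6, 0.2] -3.22
```

Free as well, so far. Checking further before the last stretch.

>>> play_rows(
  increments=[
    {"slide": [5, 0.8, 0], "angular": [0, 0, -3.2], "claw": -1},
    {"slide": [5, 1.1, 0], "angular": [0, 0, -3.2], "claw": -1},
    {"slide": [4.9, 1.4, 0], "angular": [0, 0, -3.2], "claw": -1},
    {"slide": [4.8, 1.6, 0], "angular": [0, 0, -3.2], "claw": -1},
  ],
)

```text
time: 8.6
ee_pos: [0.5482, 0.0217, 0.1507]
tcp_rot: [-179.9, 0.1, -125.4]
wrist_force: [3.6, 0.3, -0.3]
opening: 0.0
grasp_force: 1.3
```

Run:
```python
from h import *
print(theta("b",.021)); xy,yaw=pose("b",1.5,.021); plan(xy,.15,yaw,6)
```

```text
1.1000369429610612
at [0.5482 0.0217 0.1507] yaw -125.45 q [  2.3   3.8  -2.1  83.9   0.  -52.3] F [ 3.6  0.3 -0.3] t 8.6 to [ 0.5269 -0.0059  0.15  ] dyaw 22.99
[5.8, 0.2, 0.1] -3.83
[5.8, 0.6, 0.1] -3.83
[5.7, 1.0, 0.1] -3.83
[5.6, 1.4, 0.1] -3.83
[5.5, 1.8, 0.1] -3.83
[5.4, 2.1, 0.1] -3.83
```

>>> play_rows(
  increments=[
    {"slide": [5.8, 0.3, 0], "angular": [0, 0, -3.8], "claw": -1},
    {"slide": [5.8, 0.6, 0], "angular": [0, 0, -3.8], "claw": -1},
    {"slide": [5.7, 1, 0], "angular": [0, 0, -3.8], "claw": -1},
    {"slide": [5.6, 1.4, 0], "angular": [0, 0, -3.8], "claw": -1},
    {"slide": [5.5, 1.8, 0], "angular": [0, 0, -3.8], "claw": -1},
    {"slide": [2.7, 1.1, 0], "angular": [0, 0, -2], "claw": -1},
    {"slide": [1.8, 0.7, 0], "angular": [0, 0, -1], "claw": -1},
  ],
)

```text
time: 9.3
ee_pos: [0.5272, -0.0049, 0.1507]
tcp_rot: [-179.9, 0.1, -103.5]
wrist_force: [2.7, 1.9, 0.6]
opening: -0.0001
grasp_force: 1.2
```

>>> play_rows(
  increments=[
    {"slide": [-10, 0, 0], "angular": [0, 0, 0], "claw": -1},
    {"slide": [0, 0, -30], "angular": [0, 0, 4], "claw": -1},
    {"slide": [0, 0, -35], "angular": [0, 0, 8.5], "claw": -1},
    {"slide": [0, 0, 0], "angular": [0, 0, 8.5], "claw": -1},
    {"slide": [0, 0, 0], "angular": [0, 0, 8.5], "claw": -1},
    {"slide": [0, -20, 0], "angular": [0, 0, 8.5], "claw": -1},
    {"slide": [0, -20, 0], "angular": [0, 0, 8.5], "claw": -1},
    {"slide": [0, -20, 0], "angular": [0, 0, 8.5], "claw": -1},
  ],
)

```text
time: 10.1
ee_pos: [0.5669, -0.0416, 0.2151]
tcp_rot: [180.0, -0.0, -158.9]
wrist_force: [-0.2, 0.0, 0.7]
opening: 0.0002
grasp_force: 0.0
```

Run:
```python
from h import *
xy,yaw=pose("a",.17,.036); plan(xy,.215,yaw,4)
```

```text
at [ 0.5669 -0.0416  0.2151] yaw -158.94 q [ -4.2   6.9   8.3  91.4  -0.  -25.2] F [-0.2  0.   0.7] t 10.1 to [ 0.6211 -0.0825  0.215 ] dyaw -19.72
[-9.0, -14.4, 0.0] 4.93
[-10.2, -13.6, 0.0] 4.93
[-11.3, -12.7, 0.0] 4.93
[-12.3, -11.7, 0.0] 4.93
```

Levers b and c both run freely (about 3 N) through their whole swing, so a is the binding one. It stands only about 0.19 rad open, so I'll push it shut from the front.

Run:
```python
from h import *
xy,yaw=pose("a",.19,-.036); plan(xy,.215,yaw,4)
```

```text
at [ 0.5669 -0.0416  0.2151] yaw -158.94 q [ -4.2   6.9   8.3  91.4  -0.  -25.2] F [-0.2  0.   0.7] t 10.1 to [ 0.5475 -0.085   0.215 ] dyaw -18.57
[8.4, -8.4, 0.0] 4.64
[7.7, -9.0, 0.0] 4.64
[7.0, -9.6, 0.0] 4.64
[6.2, -10.2, 0.0] 4.64
```

>>> play_rows(
  increments=[
    {"slide": [8.4, -8.4, 0], "angular": [0, 0, 4.7], "claw": -1},
    {"slide": [7.7, -9, 0], "angular": [0, 0, 4.7], "claw": -1},
    {"slide": [7, -9.6, 0], "angular": [0, 0, 4.6], "claw": -1},
    {"slide": [6.2, -10.2, 0], "angular": [0, 0, 4.6], "claw": -1},
    {"slide": [0, 0, 25], "angular": [0, 0, 0], "claw": -1},
    {"slide": [0, 0, 25], "angular": [0, 0, 0], "claw": -1},
    {"slide": [0, 0, 15], "angular": [0, 0, 0], "claw": -1},
    {"slide": [0, 0, 0], "angular": [0, 0, 0], "claw": -1},
  ],
)

```text
time: 10.9
ee_pos: [0.5462, -0.0848, 0.1481]
tcp_rot: [180.0, -0.2, -177.2]
wrist_force: [-0.1, -0.6, 0.3]
opening: -0.0003
grasp_force: 0.0
```

>>> play_rows(
  increments=[
    {"slide": [-3, 0, 0], "angular": [0, 0, 0], "claw": -1},
    {"slide": [-3, 0, 0], "angular": [0, 0, 0], "claw": -1},
    {"slide": [-3, 0, 0], "angular": [0, 0, 0], "claw": -1},
    {"slide": [-3, 0, 0], "angular": [0, 0, 0], "claw": -1},
    {"slide": [-3, 0, 0], "angular": [0, 0, 0], "claw": -1},
    {"slide": [-2, 0, 0], "angular": [0, 0, 0], "claw": -1},
  ],
)

```text
time: 11.5
ee_pos: [0.5642, -0.0845, 0.1504]
tcp_rot: [180.0, -0.0, -177.2]
wrist_force: [-4.1, -0.0, 2.4]
opening: -0.0001
grasp_force: 1.4
```

Run:
```python
from h import *
print(theta("a",-.021)); xy,yaw=pose("a",.05,-.021); plan(xy,.15,yaw,5)
```

```text
0.17097083668508972
at [ 0.5642 -0.0845  0.1504] yaw -177.19 q [ -8.5   7.    1.2  84.2   0.  -11.3] F [-4.1 -0.   2.4] t 11.5 to [ 0.5744 -0.0817  0.15  ] dyaw -8.35
[-2.1, 0.5, 0.1] 1.67
[-2.0, 0.5, 0.1] 1.67
[-2.0, 0.6, 0.1] 1.67
[-2.0, 0.6, 0.1] 1.67
[-2.0, 0.7, 0.1] 1.67
```

>>> play_rows(
  increments=[
    {"slide": [-2.1, 0.5, 0], "angular": [0, 0, 1.7], "claw": -1},
    {"slide": [-2, 0.5, 0], "angular": [0, 0, 1.7], "claw": -1},
    {"slide": [-2, 0.6, 0], "angular": [0, 0, 1.7], "claw": -1},
    {"slide": [-2, 0.6, 0], "angular": [0, 0, 1.7], "claw": -1},
  ],
)

```text
time: 11.9
ee_pos: [0.572, -0.0824, 0.1504]
tcp_rot: [-180.0, -0.0, 175.9]
wrist_force: [-2.6, -1.1, 1.4]
opening: -0.0001
grasp_force: 1.3
```

>>> play_rows(
  increments=[
    {"slide": [-1.5, 0.5, 0], "angular": [0, 0, 1.6], "claw": -1},
    {"slide": [-0.5, 0, 0], "angular": [0, 0, 0], "claw": -1},
  ],
)

```text
time: 12.1
ee_pos: [0.5742, -0.082, 0.1503]
tcp_rot: [-180.0, -0.0, 174.4]
wrist_force: [-3.2, -0.2, 2.2]
opening: -0.0005
grasp_force: 1.3
```

>>> play_rows(
  increments=[
    {"slide": [-1, 0, 0], "angular": [0, 0, 0], "claw": -1},
  ],
)

```text
time: 12.2
ee_pos: [0.5752, -0.082, 0.1503]
tcp_rot: [180.0, -0.0, 174.5]
wrist_force: [-2.1, 1.9, 1.8]
opening: 0.0002
grasp_force: 1.4
```

Run:
```python
from h import *
print(theta("a",-.021),state()[2]["wrist_force"])
```

```text
0.04172664489795491 [-2.14528047  1.90299461  1.82111592]
```

>>> play_rows(
  increments=[
    {"slide": [-1, 0, 0], "angular": [0, 0, 0], "claw": -1},
  ],
)

```text
time: 12.3
ee_pos: [0.5762, -0.0821, 0.1503]
tcp_rot: [180.0, -0.0, 174.4]
wrist_force: [-2.1, 1.0, 2.0]
opening: 0.0004
grasp_force: 1.4
```

>>> play_rows(
  increments=[
    {"slide": [10, 0, 0], "angular": [0, 0, 0], "claw": -1},
    {"slide": [10, 0, 0], "angular": [0, 0, 0], "claw": -1},
    {"slide": [0, 0, -40], "angular": [0, 0, 0], "claw": -1},
    {"slide": [0, 0, -40], "angular": [0, 0, 0], "claw": -1},
  ],
)

```text
time: 12.7
ee_pos: [0.5545, -0.0801, 0.2301]
tcp_rot: [180.0, -0.2, 174.4]
wrist_force: [1.1, 0.3, 0.7]
opening: 0.0001
grasp_force: 0.0
```

Run:
```python
from h import *
T=np.load("pics/top0.npy");S=np.load("pics/scene0.npy")
for n,im,c in(("top",T,(330,210)),("scene",S,(227,269))):
    x,y=c;h=cv2.cvtColor(im,cv2.COLOR_RGB2HSV)[y-12:y+12,x-12:x+12]
    m=((h[...,0]<8)|(h[...,0]>172))&(h[...,1]>110)&(h[...,2]>50);v,u=np.nonzero(m);(cx,cy),(w,hh),a=cv2.fitEllipse(cv2.convexHull(np.c_[u,v].astype(np.int32)))
    print(n,"ell",cx+x-12,cy+y-12,w,hh,a,ray(n,cx+x-12,cy+y-12,.02).round(4),"bbox",u.min()+x-12,u.max()+x-12,v.min()+y-12,v.max()+y-12)
plan([.457,-.365],.23,171.6,8)
```

```text
top ell 330.6990432739258 210.38686180114746 10.883500099182129 11.65949821472168 126.51406860351562 [ 0.4569 -0.364   0.02  ] bbox 325 336 205 216
scene ell 227.1139898300171 269.40951919555664 14.107678413391113 14.508370399475098 42.8158073425293 [ 0.454  -0.3681  0.02  ] bbox 220 234 263 276
at [ 0.5545 -0.0801  0.2301] yaw 174.42 q [-8.2  6.2  9.1 93.1 -0.  -2.6] F [1.1 0.3 0.7] t 12.7 to [ 0.457 -0.365  0.23 ] dyaw -2.82
[8.7, -36.6, 0.0] 0.35
[8.4, -36.7, 0.0] 0.35
[8.2, -36.7, 0.0] 0.35
[8.0, -36.8, 0.0] 0.35
[7.8, -36.8, 0.0] 0.35
[7.5, -36.9, 0.0] 0.35
[7.3, -36.9, 0.0] 0.35
[7.1, -37.0, 0.0] 0.35
```

Run:
```python
from h import *
plan([.456,-.365],.13,90,11)
```

```text
at [ 0.5545 -0.0801  0.2301] yaw 174.42 q [-8.2  6.2  9.1 93.1 -0.  -2.6] F [1.1 0.3 0.7] t 12.7 to [ 0.456 -0.365  0.13 ] dyaw -84.42
[6.4, -26.7, 9.1] 7.67
[2.8, -27.3, 9.1] 7.67
[-0.9, -27.4, 9.1] 7.67
[-4.5, -27.0, 9.1] 7.67
[-8.1, -26.2, 9.1] 7.67
[-11.5, -24.9, 9.1] 7.67
[-14.7, -23.1, 9.1] 7.67
[-17.7, -20.9, 9.1] 7.67
[-20.3, -18.4, 9.1] 7.67
[-22.6, -15.5, 9.1] 7.67
[-24.5, -12.3, 9.1] 7.67
```

>>> play_rows(
  increments=[
    {"slide": [6.4, -26.7, 0], "angular": [0, 0, 7.7], "claw": -1},
    {"slide": [2.8, -27.3, 0], "angular": [0, 0, 7.7], "claw": -1},
    {"slide": [-0.9, -27.4, 0], "angular": [0, 0, 7.7], "claw": -1},
    {"slide": [-4.5, -27, 0], "angular": [0, 0, 7.7], "claw": -1},
    {"slide": [-8.1, -26.2, 0], "angular": [0, 0, 7.7], "claw": -1},
    {"slide": [-11.5, -24.9, 0], "angular": [0, 0, 7.7], "claw": 0.6},
    {"slide": [-14.7, -23.1, 0], "angular": [0, 0, 7.7], "claw": 0.6},
    {"slide": [-17.7, -20.9, 0], "angular": [0, 0, 7.7], "claw": 0.6},
  ],
)

```text
time: 13.5
ee_pos: [0.4831, -0.2881, 0.2305]
tcp_rot: [180.0, 0.0, 112.5]
wrist_force: [0.7, 0.6, 0.5]
opening: 0.0437
grasp_force: 0.0
```

Run:
```python
from h import *
plan([.456,-.365],.13,90,4)
```

```text
at [ 0.4831 -0.2881  0.2305] yaw 112.5 q [-30.8   6.3   9.3  93.   -0.   36.7] F [0.7 0.6 0.5] t 13.5 to [ 0.456 -0.365  0.13 ] dyaw -22.5
[-15.2, -13.6, 25.1] 5.63
[-16.4, -12.1, 25.1] 5.63
[-17.5, -10.4, 25.1] 5.63
[-18.5, -8.6, 25.1] 5.63
```

>>> play_rows(
  increments=[
    {"slide": [-15.2, -13.6, 20], "angular": [0, 0, 5.6], "claw": 0.6},
    {"slide": [-16.4, -12.1, 25], "angular": [0, 0, 5.6], "claw": 0.6},
    {"slide": [-17.5, -10.4, 25], "angular": [0, 0, 5.6], "claw": 0.6},
    {"slide": [-18.5, -8.6, 30], "angular": [0, 0, 5.7], "claw": 0.6},
    {"slide": [0, 0, 20], "angular": [0, 0, 0], "claw": 0.6},
    {"slide": [0, 0, 20], "angular": [0, 0, 0], "claw": 0.6},
    {"slide": [0, 0, 0], "angular": [0, 0, 0], "claw": 0.6},
  ],
)

```text
time: 14.2
ee_pos: [0.4557, -0.3633, 0.0875]
tcp_rot: [-179.8, -0.2, 90.3]
wrist_force: [0.3, -0.0, -0.6]
opening: 0.0687
grasp_force: 0.0
```

Run:
```python
from h import *
plan([.456,-.365],.022,90,3)
im=[]
for n in("scene","top"):
    i=bot.camera(n); u,v=px(n,[.456,-.365,.03]).astype(int)
    im.append(cv2.resize(i[v-40:v+40,u-50:u+50,::-1],None,fx=4,fy=4,interpolation=cv2.INTER_CUBIC))
cv2.imwrite("pics/ring1.png",np.hstack(im))
```

```text
at [ 0.4557 -0.3633  0.0875] yaw 90.3 q [-38.6   9.6  -2.8  77.8  -0.   51.1] F [ 0.3 -0.  -0.6] t 14.2 to [ 0.456 -0.365  0.022] dyaw -0.3
[-0.6, 0.1, 21.8] 0.1
[-0.6, 0.1, 21.8] 0.1
[-0.6, 0.1, 21.8] 0.1
```

View pics/ring1.png

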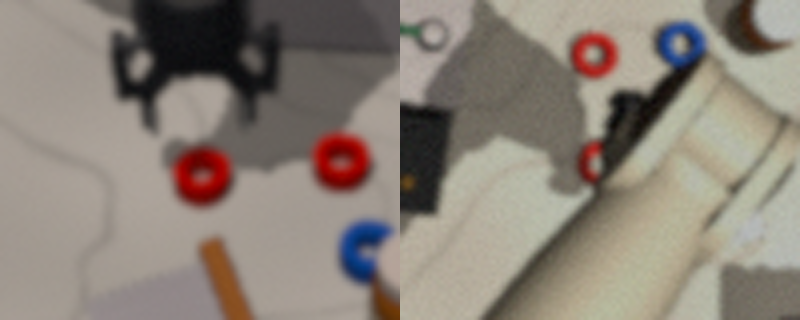

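The open fingers stand astride the red ring (scene crop ring at (203,175)), with the scraper grip clear. I'll descend and grasp.

>>> play_rows(
  increments=[
    {"slide": [-1, 0, 20], "angular": [0, 0, 0], "claw": 0.6},
    {"slide": [-0.7, 0, 20], "angular": [0, 0, 0], "claw": 0.6},
    {"slide": [0, 0, 15], "angular": [0, 0, 0], "claw": 0.6},
    {"slide": [0, 0, 8], "angular": [0, 0, 0], "claw": 0.6},
    {"slide": [0, 0, 0], "angular": [0, 0, 0], "claw": 0.6},
  ],
)

```text
time: 14.8
ee_pos: [0.4574, -0.3658, 0.0269]
tcp_rot: [-180.0, -0.0, 90.3]
wrist_force: [-0.8, -0.1, 0.1]
opening: 0.0681
grasp_force: 0.0
```

>>> play_rows(
  increments=[
    {"slide": [0, 0, 0], "angular": [0, 0, 0], "claw": -0.2},
    {"slide": [0, 0, 0], "angular": [0, 0, 0], "claw": -0.2},
    {"slide": [0, 0, 0], "angular": [0, 0, 0], "claw": -0.2},
    {"slide": [0, 0, 0], "angular": [0, 0, 0], "claw": -0.2},
    {"slide": [0, 0, 0], "angular": [0, 0, 0], "claw": -0.2},
  ],
  squeeze=25,
)

```text
time: 15.3
ee_pos: [0.4582, -0.3665, 0.0286]
tcp_rot: [179.9, 0.1, 90.3]
wrist_force: [-1.2, 0.4, 6.1]
opening: 0.0504
grasp_force: 26.6
```

>>> play_rows(
  increments=[
    {"slide": [0, 0, -10], "angular": [0, 0, 0], "claw": -0.2},
    {"slide": [0, 0, -40], "angular": [0, 0, 0], "claw": -0.2},
    {"slide": [0, 0, -40], "angular": [0, 0, 0], "claw": -0.2},
    {"slide": [0, 0, -40], "angular": [0, 0, 0], "claw": -0.2},
    {"slide": [0, 0, 0], "angular": [0, 0, 0], "claw": -0.2},
  ],
)

```text
time: 15.8
ee_pos: [0.4593, -0.3675, 0.1643]
tcp_rot: [179.6, 0.3, 90.3]
wrist_force: [0.9, -0.6, -0.4]
opening: 0.0506
grasp_force: 26.4
```

Run:
```python
from h import *
plan([.4285,-.144],.155,90,8)
```

```text
at [ 0.4593 -0.3675  0.1643] yaw 90.31 q [-38.7   8.8   4.8  85.4   0.   51. ] F [ 0.9 -0.6 -0.4] t 15.8 to [ 0.4285 -0.144   0.155 ] dyaw -0.31
[28.0, -3.7, 1.2] 0.04
[28.0, -3.7, 1.2] 0.04
[27.9, -3.7, 1.2] 0.04
[27.9, -3.8, 1.2] 0.04
[27.9, -3.8, 1.2] 0.04
[27.9, -3.8, 1.2] 0.04
[27.9, -3.8, 1.2] 0.04
[27.9, -3.8, 1.2] 0.04
```

>>> play_rows(
  increments=[
    {"slide": [28, -3.7, 0], "angular": [0, 0, 0], "claw": -0.2},
    {"slide": [28, -3.7, 0], "angular": [0, 0, 0], "claw": -0.2},
    {"slide": [28, -3.8, 0], "angular": [0, 0, 0], "claw": -0.2},
    {"slide": [28, -3.8, 0], "angular": [0, 0, 0], "claw": -0.2},
    {"slide": [28, -3.8, 0], "angular": [0, 0, 0], "claw": -0.2},
    {"slide": [28, -3.8, 10], "angular": [0, 0, 0], "claw": -0.2},
    {"slide": [28, -3.8, 10], "angular": [0, 0, 0], "claw": -0.2},
    {"slide": [27, -3.8, 10], "angular": [0, 0, 0], "claw": -0.2},
  ],
)

```text
time: 16.6
ee_pos: [0.4258, -0.1422, 0.127]
tcp_rot: [180.0, 0.0, 90.3]
wrist_force: [-0.2, 0.7, -0.8]
opening: 0.0501
grasp_force: 26.4
```

>>> play_rows(
  increments=[
    {"slide": [0, 0, 0], "angular": [0, 0, 0], "claw": -0.2},
    {"slide": [0, 0, 0], "angular": [0, 0, 0], "claw": -0.2},
  ],
)

```text
time: 16.8
ee_pos: [0.4262, -0.143, 0.1274]
tcp_rot: [180.0, 0.0, 90.4]
wrist_force: [1.1, 0.2, 0.6]
opening: 0.0501
grasp_force: 26.4
```

Run:
```python
from h import *
plan([.4285,-.144],.12,90,1)
im=[];p=state()[0]
for n in("scene","top"):
    i=bot.camera(n); np.save(f"pics/{n}2.npy",i); u,v=px(n,[.4285,-.144,.1]).astype(int)
    im.append(cv2.resize(i[v-30:v+30,u-35:u+35,::-1],None,fx=5.7,fy=5.7,interpolation=cv2.INTER_CUBIC))
    h=cv2.cvtColor(i,cv2.COLOR_RGB2HSV)[v-30:v+30,u-35:u+35];m=((h[...,0]<8)|(h[...,0]>172))&(h[...,1]>110)&(h[...,2]>40)
    b,a=np.nonzero(m); print(n,"red bbox",a.min()+u-35,a.max()+u-35,b.min()+v-30,b.max()+v-30,len(a),"predicted ring ctr",px(n,p-[0,0,.0166]).round(1),"peg foot/top",px(n,[.4289,-.145,.05]).round(1),px(n,[.4289,-.145,.09]).round(1),"crop0",u-35,v-30)
cv2.imwrite("pics/place1.png",np.hstack(im))
```

```text
at [ 0.4262 -0.143   0.1274] yaw 90.39 q [-18.5  -9.5 -17.5  82.   -0.   71.1] F [1.1 0.2 0.6] t 16.8 to [ 0.4285 -0.144   0.12  ] dyaw -0.39
[-1.0, 2.3, 7.4] 0.39
scene red bbox 210 224 200 214 164 predicted ring ctr [217.5 207.5] peg foot/top [219.  219.9] [218.5 212. ] crop0 183 179Traceback (most recent call last):
  File "<stdin>", line 8, in <module>
    return umr_minimum(a, axis, None, out, keepdims, initial, where)
ValueError: zero-size array to reduction operation minimum which has no identity
```

The ring and the peg both sit about 0.5 px from where the calibration predicts in the scene view, so the relative fit holds. I'll shift by the small remainder and descend.

>>> play_rows(
  increments=[
    {"slide": [-2, 2.7, 0], "angular": [0, 0, 0], "claw": -0.2},
    {"slide": [0, 0, 0], "angular": [0, 0, 0], "claw": -0.2},
    {"slide": [0, 0, 6], "angular": [0, 0, 0], "claw": -0.2},
    {"slide": [0, 0, 6], "angular": [0, 0, 0], "claw": -0.2},
    {"slide": [0, 0, 2], "angular": [0, 0, 0], "claw": -0.2},
    {"slide": [0, 0, 0], "angular": [0, 0, 0], "claw": -0.2},
  ],
)

```text
time: 17.5
ee_pos: [0.4286, -0.1452, 0.1126]
tcp_rot: [-179.9, -0.0, 90.3]
wrist_force: [-0.5, -0.0, -0.2]
opening: 0.0504
grasp_force: 26.4
```

Run:
```python
from h import *
plan([.4289,-.145],.082,90,1)
i=bot.camera("scene"); u,v=218,210
cv2.imwrite("pics/place2.png",cv2.resize(i[v-40:v+30,u-40:u+70,::-1],None,fx=7,fy=7,interpolation=cv2.INTER_CUBIC))
```

```text
at [ 0.4286 -0.1452  0.1126] yaw 90.31 q [-18.7  -8.8 -18.6  80.3  -0.   71. ] F [-0.5 -0.  -0.2] t 17.5 to [ 0.4289 -0.145   0.082 ] dyaw -0.31
[0.2, 0.3, 30.6] 0.31
```

View pics/place2.png

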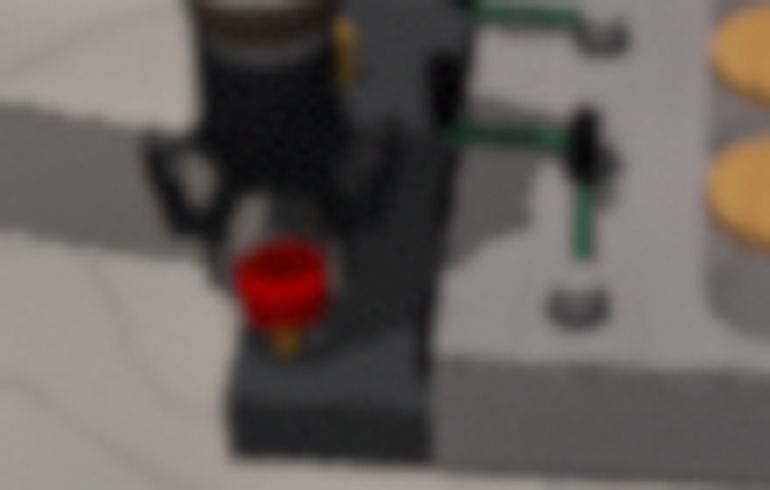

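The ring (283,285) hangs with the peg (286,335) directly below and no contact force. Lever a is shut, and b is open. Lowering.

>>> play_rows(
  increments=[
    {"slide": [0, 0, 6], "angular": [0, 0, 0], "claw": -0.2},
    {"slide": [0, 0, 6], "angular": [0, 0, 0], "claw": -0.2},
    {"slide": [0, 0, 6], "angular": [0, 0, 0], "claw": -0.2},
    {"slide": [0, 0, 6], "angular": [0, 0, 0], "claw": -0.2},
    {"slide": [0, 0, 5], "angular": [0, 0, 0], "claw": -0.2},
    {"slide": [0, 0, 0], "angular": [0, 0, 0], "claw": -0.2},
  ],
)

```text
time: 18.15
ee_pos: [0.4285, -0.1451, 0.0834]
tcp_rot: [-179.9, -0.0, 90.3]
wrist_force: [0.4, 0.6, -0.4]
opening: 0.0505
grasp_force: 26.4
```

>>> play_rows(
  increments=[
    {"slide": [0, 0, 3], "angular": [0, 0, 0], "claw": -0.2},
    {"slide": [0, 0, 0], "angular": [0, 0, 0], "claw": 0.45},
    {"slide": [0, 0, 0], "angular": [0, 0, 0], "claw": 0.6},
    {"slide": [0, 0, 0], "angular": [0, 0, 0], "claw": 0.6},
    {"slide": [0, 0, 0], "angular": [0, 0, 0], "claw": 0.6},
  ],
)

```text
time: 18.65
ee_pos: [0.429, -0.1453, 0.0815]
tcp_rot: [180.0, 0.0, 90.3]
wrist_force: [-0.3, -0.0, -0.5]
opening: 0.0683
grasp_force: 0.0
```

>>> play_rows(
  increments=[
    {"slide": [0, 0, -10], "angular": [0, 0, 0], "claw": 0.6},
    {"slide": [0, 0, -30], "angular": [0, 0, 0], "claw": 0.6},
    {"slide": [0, 0, -40], "angular": [0, 0, 0], "claw": 0.6},
    {"slide": [0, 0, -40], "angular": [0, 0, 0], "claw": 0.6},
    {"slide": [-45, -20, -10], "angular": [0, 0, 0], "claw": 0.6},
    {"slide": [-45, -20, 0], "angular": [0, 0, 0], "claw": 0.6},
    {"slide": [-45, -20, 0], "angular": [0, 0, 0], "claw": 0.6},
    {"slide": [-45, -20, 0], "angular": [0, 0, 0], "claw": 0.6},
  ],
)

```text
time: 19.45
ee_pos: [0.3491, -0.3271, 0.2125]
tcp_rot: [179.9, 0.1, 90.4]
wrist_force: [0.6, -0.3, -0.2]
opening: 0.0686
grasp_force: 0.0
```

>>> play_rows(
  increments=[
    {"slide": [-40, -30, 0], "angular": [0, 0, 0], "claw": 0.6},
    {"slide": [-40, -20, 0], "angular": [0, 0, 0], "claw": 0.6},
    {"slide": [0, 0, 0], "angular": [0, 0, 0], "claw": 0.6},
    {"slide": [0, 0, 0], "angular": [0, 0, 0], "claw": 0.6},
  ],
)

```text
time: 19.85
ee_pos: [0.2998, -0.4064, 0.2116]
tcp_rot: [180.0, -0.0, 90.2]
wrist_force: [0.3, 1.0, 1.0]
opening: 0.0684
grasp_force: 0.0
```

Run:
```python
from h import *
o=state();print(o[0],o[2]["wrist_force"])
im=[]
for n,X in(("top",[.53,-.03,.09]),("scene",[.53,-.03,.09])):
    i=bot.camera(n);u,v=px(n,X).astype(int)
    im.append(cv2.resize(i[v-48:v+48,u-62:u+62,::-1],None,fx=5,fy=5,interpolation=cv2.INTER_CUBIC)[:, :])
    print(n,u-62,v-48)
    h=cv2.cvtColor(i,cv2.COLOR_RGB2HSV);m=(((h[...,0]<8)|(h[...,0]>172))&(h[...,1]>110)&(h[...,2]>50)).astype(np.uint8)
    m[:v-48]=0;m[v+48:]=0;m[:,:u-62]=0;m[:,u+62:]=0
    k,_,s,c=cv2.connectedComponentsWithStats(m)
    for j in range(1,k):
        if s[j,4]>10:print("red",s[j],ray(n,s[j,0]+s[j,2]/2-.5,s[j,1]+s[j,3]/2-.5,.065).round(4))
cv2.imwrite("pics/fin.png",cv2.resize(np.vstack(im),None,fx=.62,fy=.62))
```

```text
[ 0.29982335 -0.40636557  0.21161466] [0.32126039 0.97912386 0.97664467]
top 194 143
red [276 209  14  14 131] [ 0.4289 -0.1466  0.065 ]
scene 181 144
red [212 210  14  15 137] [ 0.4277 -0.1449  0.065 ]
```

View pics/fin.png

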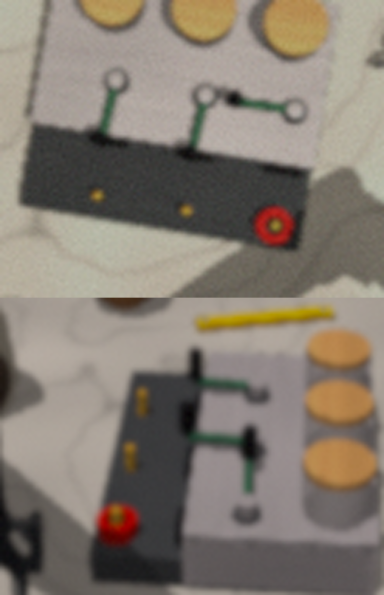

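The final view shows the ring around peg a on the apron, levers b and c open and a shut. I'll do one quick numeric check of the lever angles from the green bars.

Run:
```python
from h import *
for n in("top","scene"):
    h=cv2.cvtColor(np.mean([bot.camera(n) for _ in range(5)],0).astype(np.uint8),cv2.COLOR_RGB2HSV)
    v,u=np.nonzero((h[...,0]>50)&(h[...,0]<95)&(h[...,1]>70))
    L=np.array([SR.T@(ray(n,a,b,.109)[:2]-St) for a,b in zip(u,v)])
    for k in "abc":
        l=L-[0,PIV[k]];r=np.hypot(*l.T);sel=(r<.08)&(r>.012)&(l[:,0]<.02)&(l[:,1]>-.02)
        if k!="a": sel&=l[:,1]<.03
        l=l[sel]
        if len(l)>5:
            d=cv2.fitLine(l.astype(np.float32),cv2.DIST_L2,0,.01,.01).ravel()[:2];d=d*np.sign(d@l.mean(0));m=l.mean(0)
            print(n,k,len(l),"line",np.arctan2(-d[0],d[1]).round(3),"centroid",np.arctan2(-m[0],m[1]).round(3))
```

```text
top a 17 line 0.002 centroid 0.013
top b 17 line 1.503 centroid 1.488
top c 18 line 1.497 centroid 1.491
scene a 8 line 0.054 centroid 0.038
scene b 21 line 1.479 centroid 1.53
scene c 12 line 1.434 centroid 1.539
```

All within limits, so I'm handing in.

```bash
python3 -c "
from workcell import bot
print(bot.job_done())"
```

```text
the job is handed in; nothing more can be done
None
```

The job is handed in; no verdict came back. Lever a was taken as the binding one by elimination (not pushed through its own swing), since b and c ran freely at about 3 N; in the last images b and c stand open at about 1.49 rad, a is shut at about 0.03 rad, and the red ring lies around peg a on the apron.

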